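# Lower the pantry rack by one hole

## Task

The little counter rack has to go down by one hole so that it fits under the shelf, and the clip-on bin hanging on it is in the way. First pull the bin up off the rack's rail, past its ball catch, and set it down upright on the wooden board without dropping it. Then press in the button in the side of the rack's grip head, push the tube down just one hole (never as far as the hole after) and let go so that the button springs out again with its pin in that hole; leave the jar, the can and the carton where they stand.

Things in the scene. Friction and masses are not known exactly. Their poses are not given: they have to be found in the camera images.
- stand: The counter rack, fixed: a 140 x 150 x 12 mm base plate and an upright square outer tube, 28 mm wide, top 120 mm above the counter, with three holes 35 mm apart. Origin on the counter on the tube's axis; z up, +y the side of the holes and button, +x the side of rail and hanging bin. A 19 mm inner tube slides in it and carries shelf plate, rail and grip head, all rigid together.
- post (a joint): How far the inner tube is pushed down, m: 0 in the top hole (start), 0.035 in the next, 0.070 in the lowest. About 8 N of friction holds it where it is left, even between holes. With its pin in a hole it moves 2 or 3 mm at most; between holes, button let go, the pin rides on the wall and springs into a hole that comes past.
- post_head (a point): Centre of the top of the grip head: a block on the tube's axis, 40 mm along the rack's x, 34 mm along its y, 62 mm high, standing on the shelf plate (a level plate, x -60 to 80 mm, y -80 to 80 mm, its top 200 mm above the counter at the start). All go down with the tube.
- rail (a point): Middle of the rail's top edge, 100 mm in the rack's +x from the tube's axis, level with the shelf plate's top; goes down with the tube. The rail is a flat bar on edge along the rack's y: 150 mm long, 6 mm thick, 35 mm high. A sprung steel ball stands out of the middle of its outer (+x) face.
- latch (a joint): How far the button is pressed in, m: 0 sprung out, 0.008 fully in. It needs about 5 N to start and 8 N fully in; pressed 0.007 or more, its pin is clear of the hole and the tube can slide.
- latch_face (a point): Centre of the button's outer face: a steel block 26 mm wide, 34 mm high in the head's +y side, standing out 10 mm, or 2 mm when pressed in; centre 27 mm below the head's top. It is pressed towards the rack's -y: pinching the head from above along the rack's y presses it in (44 mm across head and button when out, 36 mm when in).
- bin: White open bin, 0.22 kg, 80 (x) x 110 (y) x 120 mm; origin at the centre of its underside, z up. It hangs on the rail, axes along the rack's, tilted up to 3 degrees, underside 20 mm up, blocking the tube. Hooks at its back (-x) reach 30 mm down behind the rail. The ball sits in a window of its back: about 10 N besides the weight pulls it free; its back then rubs on the ball until moved off in +x.
- bin_tab (a point): Top centre of the bin's finger tab, an upright plate 10 mm thick along the bin's x, 60 mm wide along its y, 50 mm high, above the hooks at the bin's back: 236 mm above the bin's underside and 44 mm in -x from its centre.
- board: Wooden board, fixed flat on the counter, 200 (x) x 220 (y) x 12 mm. Origin at the centre of its underside.
- board_top (a point): Centre of the board's upper face, 12 mm above the counter.
- jar: Bystander: glass jar with a steel lid, 72 mm across, 120 mm high, origin at the centre of its underside.
- can: Bystander: food can, 68 mm across, 100 mm high, origin at the centre of its underside.
- carton: Bystander: low cardboard carton 130 (x) x 50 x 60 mm, origin at the centre of its underside.
Not all that is in view belongs to the job. Several things have the shape of the bin; the one meant has the colours described above.

How it is judged:
By the outcome, as a careful person would: the job done as asked, in the order asked, and still so for the second after the job is handed in, with the robot touching nothing.
It also fails if it takes over 58 s, if anything falls off the work surface, if the arm or the gripper's body presses on something with over 40 N, if the wrist force passes 120 N, or if a joint passes its speed limit or range.

## Robot

A 6-joint arm with a two-finger parallel gripper is mounted at the origin on the work surface. World frame = base frame: x ahead of the robot, y to its left, z up, the work surface at z = 0. Lengths are in m, angles in rad, forces in N, time in s.
With the tool pointing down it reaches from about 0.35 to 1 m from the base axis. Payload 7.1 kg.
Tool frame: the origin (TCP) lies between the finger pads; the fingertips stand 22 mm ahead of it and the grasp point (between the pads) lies 3 mm ahead of it; z points along the fingers, y is the line along which they close (so a half turn about z gives the same grasp; the last joint's range is limited). The gripper opens to 85 mm and grips with 20 to 120 N. Pads are 22 mm wide; open, the fingers measure 114 mm over their backs; the gripper's body (76 mm by 85 mm) begins 54 mm behind the grasp point. The pads swing forward as they close: fully open they stand 13 mm farther back than shut.
Start: joints at [1.129, 0.423, 1.63, -0, 1.089, -0.019], TCP at [0.256, 0.57, 0.218] pointing down, gripper open.
Joint ranges: [-3, 3], [-0.9, 2.11], [0.09, 2.58], [-1.31, 4.45], [0.11, 2.69], [-2.54, 2.54]. Speed limits (rad/s): [2.39, 2.39, 3.01, 3.14, 3.14, 3.14].

## Interface

Orientations are given as a rotation vector (axis times angle).
In Python, from rig import manip gives the robot as it stands. The module is installed in compiled form; this text tells all that it offers. Calls block until the motion is done:
- manip.move_to(position, orientation): joint-space move of the TCP to a pose.
- manip.servo_line(position, orientation=None, rate=0.15): straight line of the TCP; orientation=None keeps the orientation; rate is the mean speed in m/s.
- manip.set_joints(angles): joint-space move.
- manip.command_gripper(opening, f_grip=None): finger opening in m; f_grip is the grip in N (None keeps the last); returns when the fingers have stopped.
- manip.hold(seconds).
- manip.solve_ik(position, orientation): joint angles nearest the present ones, or None.
- manip.camera(name): name is "scene" or "top" or "wrist"; returns a dict with "image" (384x512x3 uint8, red, green, blue), "fx", "fy", "cx", "cy" (pixels), "cam_to_world" (4x4, takes a point from camera to world coordinates); the wrist camera has in their place "mount" (4x4, takes a point from camera to tool coordinates, whose origin is the TCP and whose axes are the flange's). Camera axes: x right, y down, z forward; pixel columns grow to the right and rows downward; lengths in m; the calibration is good to about 2 mm. A picture is of the moment at which its call begins: read the wrist's pose just before it. There is no depth.
A pose or a line that the arm cannot do raises manip.IKError and nothing moves.
- manip.sign_off(): hands the job in; it is judged then, once.
Readings, each from a call of its own:
- manip.get_time(): time.
- manip.get_joint_positions(): joint angles.
- manip.get_joint_vel(): joint speeds.
- manip.get_tau(): joint torques, N m.
- manip.get_position(): TCP position.
- manip.get_ee_rot(): TCP orientation.
- manip.get_contact_force(): force on the tool from outside, world axes, zero at the start.
- manip.get_torque(): the same for the moment, N m.
- manip.get_width(): finger opening in m.
- manip.get_grip_force(): force on a finger pad.
Only numpy, scipy, OpenCV 4.12 (cv2) and the standard library are available. Lean on these libraries where they do the work, as an engineer would, in place of code of your own. Each camera call takes 0.05 s, during which the arm holds its last target. There are 200 camera calls.

## Working session

There is one attempt and no reset: what is moved stays moved. The work goes in short steps, each a Python script; the robot and the scene stay as the last script left them, time stands still between calls to the robot, and variables do not carry over. Pictures are saved under pics/ and viewed, at most 10 in all, crops included, and the job is handed in when it is done.

```bash
mkdir -p pics; cat > h.py <<'E'
from rig import manip
import numpy as np, cv2, pickle
def snap(n,f):
    c=manip.camera(n); cv2.imwrite(f'pics/{f}.png',c['image'][...,::-1]); pickle.dump(c,open(f'pics/{f}.pkl','wb')); return c
def at(c,u,v,z):
    T=c['cam_to_world']; d=T[:3,:3]@[(u-c['cx'])/c['fx'],(v-c['cy'])/c['fy'],1]; o=T[:3,3]
    return o+d*(z-o[2])/d[2]
def proj(c,p):
    q=np.linalg.inv(c['cam_to_world'])@np.append(p,1); return np.array([c['fx']*q[0]/q[2]+c['cx'],c['fy']*q[1]/q[2]+c['cy']])
E
python3 - <<'E'
from h import *
for n in('scene','top'):
    c=snap(n,n+'0'); print(n,c['fx'],c['cx'],c['cy'],np.round(c['cam_to_world'],3).tolist())
a=cv2.imread('pics/scene0.png');b=cv2.imread('pics/top0.png')
cv2.imwrite('pics/t.png',cv2.resize(b,(800,600),interpolation=cv2.INTER_CUBIC))
cv2.imwrite('pics/s.png',cv2.resize(a,(800,600),interpolation=cv2.INTER_CUBIC))
print(manip.get_time(),manip.get_ee_rot(),manip.get_position())
E
```

```text
scene 412.22429945636094 258.9336133149339 196.25081412689497 [[-0.741, 0.462, -0.487, 1.135], [0.671, 0.511, -0.537, 0.754], [0.0, -0.725, -0.689, 1.063], [0.0, 0.0, 0.0, 1.0]]
top 361.5984364833067 256.3007567842394 190.9100689591878 [[-0.026, -0.993, 0.114, 0.426], [-0.999, 0.023, -0.031, 0.091], [0.028, -0.115, -0.993, 1.065], [0.0, 0.0, 0.0, 1.0]]
0.1 [-6.59140558e-01 -3.07134241e+00  2.10701458e-03] [0.2562166  0.56951453 0.21713239]
```

View pics/t.png

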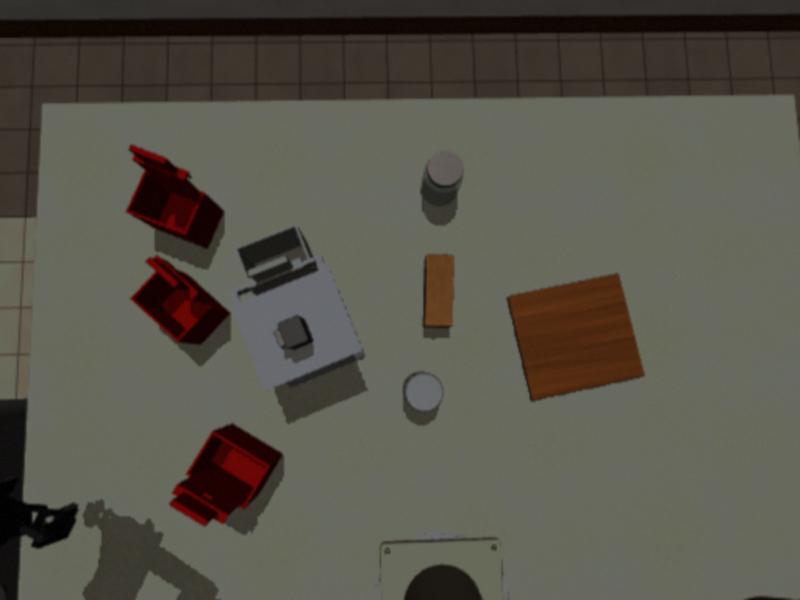

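View pics/s.png

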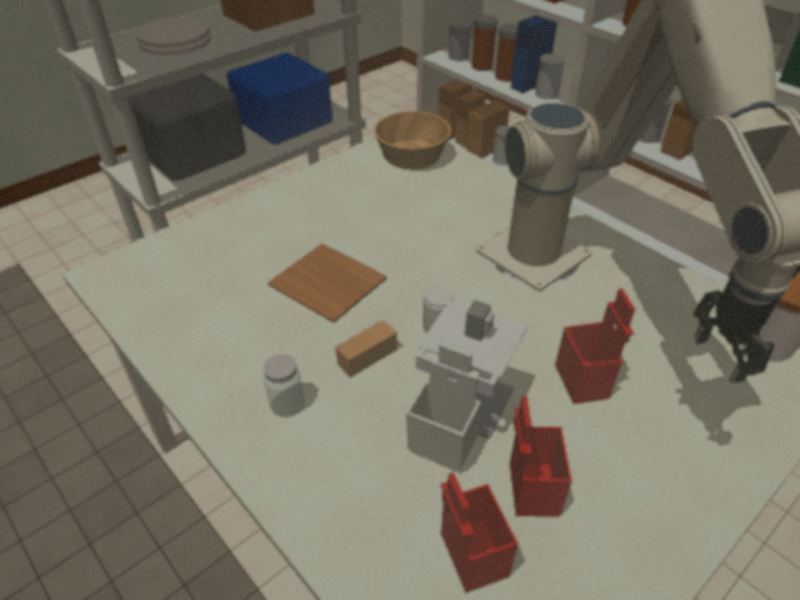

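The bin candidates in the top view are red ones at (175,195), (180,300) and (228,475), plus a white one at (275,252) hanging on the rack. The white one is the target. The board is at (576,337), the jar at (443,175), the carton at (438,290), the can at (424,392) and the rack head at (294,332). I'll take one close crop of the rack from both views.

```bash
python3 - <<'E'
import cv2,numpy as np
b=cv2.imread('pics/top0.png')[140:252,145:240];a=cv2.imread('pics/scene0.png')[185:305,255:345]
f=lambda i:cv2.convertScaleAbs(cv2.resize(i,(400,0) if 0 else (int(i.shape[1]*4.2),int(i.shape[0]*4.2)),interpolation=cv2.INTER_CUBIC),alpha=1.5)
b,a=f(b),f(a);h=max(a.shape[0],b.shape[0])
p=lambda i:cv2.copyMakeBorder(i,0,h-i.shape[0],0,0,0)
cv2.imwrite('pics/crop.png',np.hstack([p(b),p(a)]));print(b.shape,a.shape)
E
```

```text
(470, 399, 3) (504, 378, 3)
```

View pics/crop.png

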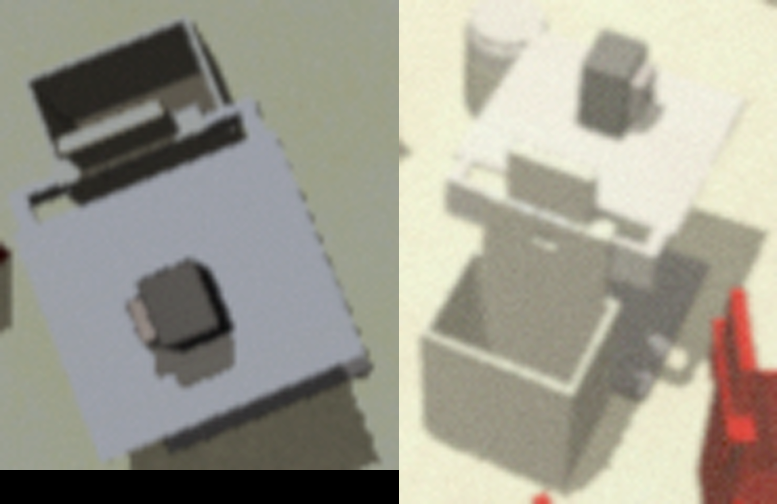

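The crop confirms the white bin on the rail, with its tab at the crop-left bar (60,145)–(165,108). The head top is at about (176,301), the button is on its left (+y) side, and the shelf's front corners are at (110,460) and (365,360).

```bash
python3 - <<'E'
from h import *
c=pickle.load(open('pics/top0.pkl','rb'));s=pickle.load(open('pics/scene0.pkl','rb'))
cr=lambda u,v:(u/4.2+145-.4,v/4.2+140-.4)
sc=lambda u,v:((u-399)/4.2+255-.4,v/4.2+185-.4)
def show(n,ps,z):
    P=[at(c,*p,z) for p in ps]; print(n,np.round(P,3).tolist()); return np.array(P)
P=show('plate',[cr(110,460),cr(365,360),cr(250,103),cr(15,195)],.2)
d=[P[1]-P[0],P[2]-P[3],P[3]-P[0],P[2]-P[1]]
print([np.linalg.norm(x) for x in d],[np.degrees(np.arctan2(x[1],x[0])) for x in d])
h=show('head',[cr(138,271),cr(191,259),cr(214,329),cr(157,346)],.262); print(h.mean(0),[np.linalg.norm(h[i]-h[i-1]) for i in range(4)])
t=show('tab',[cr(58,143),cr(158,101),cr(168,113),cr(66,153)],.256); print(t.mean(0),[np.linalg.norm(t[i]-t[i-1]) for i in range(4)])
print('scene tab mid',at(s,*sc(553,168),.256),at(s,*sc(509,153),.256),at(s,*sc(598,182),.256))
print('scene head',np.mean([at(s,*sc(*q),.262) for q in[(583,62),(608,32),(651,48),(628,80)]],0))
b=show('board',[(u*.64,v*.64) for u,v in[(508,297),(618,274),(643,376),(532,399)]],.012)
print(b.mean(0),np.degrees(np.arctan2(*(b[1]-b[2])[1::-1])))
E
```

```text
plate [[0.392, 0.269, 0.2], [0.444, 0.126, 0.2], [0.594, 0.189, 0.2], [0.543, 0.323, 0.2]]
[np.float64(0.15261896737988911), np.float64(0.14310903693570484), np.float64(0.16013380398401156), np.float64(0.1621087380659727)] [np.float64(-70.05776237058377), np.float64(-69.3613249001753), np.float64(19.672655993391082), np.float64(23.042383968038216)]
head [[0.493, 0.242, 0.262], [0.498, 0.214, 0.262], [0.461, 0.202, 0.262], [0.453, 0.232, 0.262]]
[0.47643339 0.22264362 0.262     ] [np.float64(0.040881153030391665), np.float64(0.028411367320843237), np.float64(0.03904700275705277), np.float64(0.03091193678428077)]
tab [[0.563, 0.286, 0.256], [0.585, 0.232, 0.256], [0.578, 0.227, 0.256], [0.558, 0.281, 0.256]]
[0.5708941  0.25654651 0.256     ] [np.float64(0.006975659849622342), np.float64(0.05757932371724202), np.float64(0.008536210712195949), np.float64(0.05813854729336198)]
scene tab mid [0.57469238 0.26282321 0.256     ] [0.58624349 0.23493671 0.256     ] [0.56226014 0.29007986 0.256     ]
scene head [0.47401329 0.22365348 0.262     ]
board [[0.545, -0.144, 0.012], [0.584, -0.357, 0.012], [0.39, -0.391, 0.012], [0.354, -0.18, 0.012]]
[ 0.46825248 -0.26797997  0.012     ] 9.825283997575916
```

```bash
cat >> h.py <<'E'
from scipy.spatial.transform import Rotation as Ro
def down(ydeg):   # tool down, closing axis (tool y) at heading ydeg
    a=np.radians(ydeg); y=np.array([np.cos(a),np.sin(a),0]); z=np.array([0,0,-1.]); x=np.cross(y,z)
    return Ro.from_matrix(np.c_[x,y,z]).as_rotvec()
def wrist(f):
    p,r=np.array(manip.get_position()),Ro.from_rotvec(manip.get_ee_rot()).as_matrix()
    c=manip.camera('wrist'); T=np.eye(4);T[:3,:3]=r;T[:3,3]=p; c['cam_to_world']=T@c['mount']
    cv2.imwrite(f'pics/{f}.png',c['image'][...,::-1]); pickle.dump(c,open(f'pics/{f}.pkl','wb')); return c
E
python3 - <<'E'
from h import *
for y in(21,201):
    for p in([.572,.258,.34],[.45,-.25,.25]): print(y,p,manip.solve_ik(p,down(y)))
y=min((21,201),key=lambda y:abs(manip.solve_ik([.572,.258,.34],down(y))[5]))
p=manip.get_position(); manip.servo_line([p[0],p[1],.36],rate=.25)
manip.command_gripper(.045,60)
manip.move_to([.572,.258,.36],down(y))
c=wrist('w1'); print(y,manip.get_time(),manip.get_position(),manip.get_width(),c['fx'])
for n,q in dict(head=[.475,.223,.262],tab=[.572,.258,.256]).items(): print(n,proj(c,q))
E
```

```text
21 [0.572, 0.258, 0.34] [ 4.04760413e-01  3.17478278e-01  1.49844701e+00 -4.44089210e-16
  1.32566737e+00  3.82412703e-02]
21 [0.45, -0.25, 0.25] [-5.30217167e-01  2.21597446e-01  1.84084429e+00 -4.44089210e-16
  1.07915092e+00 -8.96736310e-01]
201 [0.572, 0.258, 0.34] None
201 [0.45, -0.25, 0.25] [-0.53021717  0.22159745  1.84084429  0.          1.07915092  2.24485634]Traceback (most recent call last):
  File "<stdin>", line 4, in <module>
  File "<stdin>", line 4, in <lambda>
TypeError: 'NoneType' object is not subscriptable
```

```bash
python3 - <<'E'
from h import *
y=21
p=manip.get_position(); manip.servo_line([p[0],p[1],.36],rate=.25)
manip.command_gripper(.045,60)
manip.move_to([.572,.258,.36],down(y))
c=wrist('w1'); print(y,manip.get_time(),manip.get_position(),manip.get_width(),c['fx'])
for n,q in dict(head=[.475,.223,.262],tab=[.572,.258,.256]).items(): print(n,proj(c,q))
E
```

```text
21 2.9667 [0.57148037 0.25912448 0.36004092] 0.04499701404816545 279.4526946315948
head [143.65014494 188.67039864]
tab [251.87148953 188.86174628]
```

View pics/w1.png

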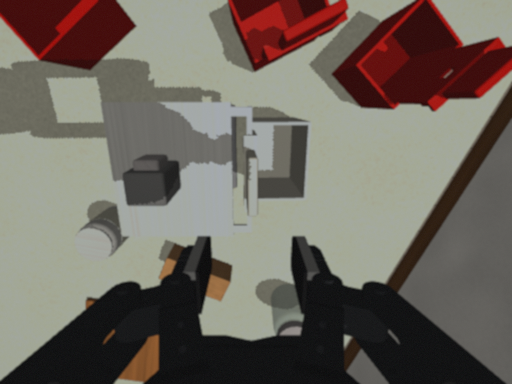

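The wrist view shows the tab's top bar from (251,150) to (253,215), about 5 mm further in +y than predicted, with rack yaw about 22°. The head top is at about (144,190), as predicted. I'll grasp and lift.

```bash
python3 - <<'E'
from h import *
x=np.array([np.cos(np.radians(22)),np.sin(np.radians(22)),0])
t=np.array([.571,.2625,0]); R=down(22)
F=lambda:(np.round(manip.get_contact_force(),1),round(manip.get_time(),2),np.round(manip.get_position(),4),round(manip.get_width(),4))
manip.servo_line(t+[0,0,.236],R,rate=.12); print(F())
manip.command_gripper(0,70); print(F(),manip.get_grip_force())
for dz in(.012,.024,.06): manip.servo_line(t+[0,0,.236+dz],rate=.06); print(F())
manip.servo_line(t+.012*x+[0,0,.302],rate=.1);print(F())
manip.servo_line(t+.08*x+[0,0,.32],rate=.15);print(F())
c=snap('scene','s1')
cv2.imwrite('pics/s1c.png',cv2.resize(c['image'][150:320,200:400,::-1],None,fx=3,fy=3))
E
```

```text
(array([0.1, 0.4, 0.2]), 4.15, array([0.5715, 0.2627, 0.2369]), 0.0447)
(array([-0.1, -0.3,  2.4]), 4.58, array([0.5712, 0.2626, 0.2365]), 0.0068) 68.46262296661735
(array([0.2, 0.2, 1.5]), 4.92, array([0.5714, 0.2628, 0.249 ]), 0.0073)
(array([-0.4,  1.3,  1. ]), 5.28, array([0.5715, 0.2628, 0.2611]), 0.0071)
(array([ 2.1,  1.9, -1.7]), 6.03, array([0.5712, 0.2626, 0.2965]), 0.0071)
(array([ 0.9,  0. , -2.1]), 6.31, array([0.5819, 0.2669, 0.3014]), 0.0068)
(array([-0.5,  0.8, -2.4]), 6.92, array([0.644 , 0.292 , 0.3189]), 0.0071)
```

View pics/s1c.png

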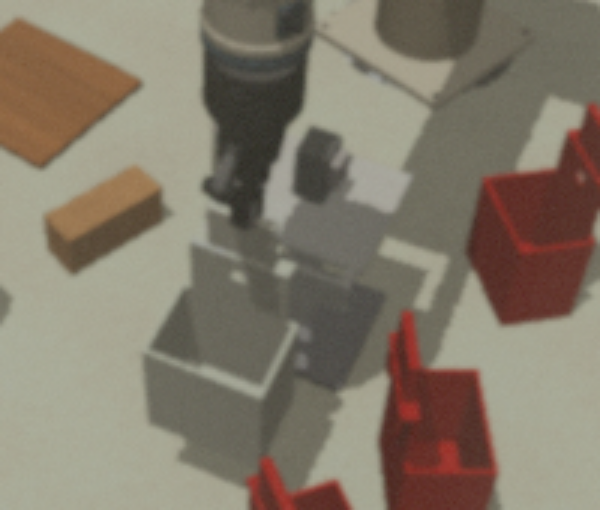

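The white bin is free of the rail and held upright at crop (220,350). I'll carry it over to the board.

```bash
python3 - <<'E'
from h import *
F=lambda:(np.round(manip.get_contact_force(),1),round(manip.get_time(),2),np.round(manip.get_position(),4),round(manip.get_width(),4))
manip.servo_line([.65,.293,.5],rate=.25); print(F())
a=np.radians(10); t=np.array([.468,-.268,0])-.044*np.array([np.cos(a),np.sin(a),0])
manip.move_to(t+[0,0,.46],down(10)); print(F())
manip.servo_line(t+[0,0,.25],rate=.2); print(F())
f0=manip.get_contact_force()[2]
c=snap('scene','s2'); z=.25
cv2.imwrite('pics/s2c.png',cv2.resize(c['image'][90:270,100:300,::-1],None,fx=3,fy=3))
while z>.216:
    z-=.003; manip.servo_line(t+[0,0,z],rate=.05)
    if manip.get_contact_force()[2]-f0>2.0: break
manip.hold(.2); print(F())
E
```

```text
(array([-0.9,  0.1, -3.9]), 7.84, array([0.6493, 0.2927, 0.498 ]), 0.0073)
(array([-0. , -0. , -2.6]), 10.03, array([ 0.4253, -0.2752,  0.46  ]), 0.0072)
(array([ 0.1,  0.5, -3.4]), 11.23, array([ 0.4254, -0.276 ,  0.251 ]), 0.0072)
(array([-3.5,  0.7,  8. ]), 12.98, array([ 0.425 , -0.2761,  0.2332]), 0.0071)
```

View pics/s2c.png

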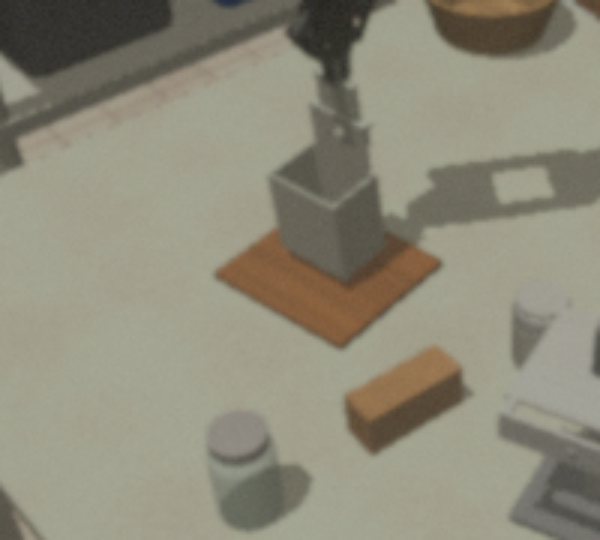

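Picture: the bin is held just above the board, over the middle of the area, and contact was felt at the expected height. I'll ease it down and release, then look at the head.

```bash
python3 - <<'E'
from h import *
F=lambda:(np.round(manip.get_contact_force(),1),round(manip.get_time(),2),np.round(manip.get_position(),4),round(manip.get_width(),4))
p=np.array(manip.get_position())
manip.servo_line([.425,-.276,.2315],rate=.02); print(F())
manip.command_gripper(.012,20);print(F())
manip.command_gripper(.04,20); print(F())
manip.servo_line([.425,-.276,.36],rate=.2)
h=np.array([.475,.223,0])
manip.move_to(h+[0,0,.40],down(22+90) if 0 else down(112) if manip.solve_ik(h+[0,0,.4],down(112)) is not None else down(-68))
manip.command_gripper(.085)
print(F(),manip.get_joint_positions())
c=wrist('w2');print(proj(c,h+[0,0,.262]))
s=snap('scene','s3')
cv2.imwrite('pics/w2c.png',np.hstack([cv2.resize(s['image'][90:270,100:230,::-1],(390,540)),cv2.resize(c['image'][90:270,190:320,::-1],(390,540),interpolation=cv2.INTER_CUBIC)]))
E
```

```text
(array([-4.4,  1.7, 12.6]), 13.23, array([ 0.4253, -0.2765,  0.2333]), 0.0069)
(array([-0.2, -0.3,  0.9]), 13.46, array([ 0.4252, -0.2762,  0.2317]), 0.0118)
(array([-0.6, -0.3, -0.1]), 13.84, array([ 0.4251, -0.276 ,  0.2314]), 0.0403)
(array([-0.1, -0.5,  0.4]), 16.98, array([0.4751, 0.2229, 0.4   ]), 0.0852) [ 4.16019231e-01  1.06034809e-01  1.63349826e+00 -1.77429030e-05
  1.40201334e+00 -1.53849228e+00]
[251.28550423 179.33053824]
```

View pics/w2c.png

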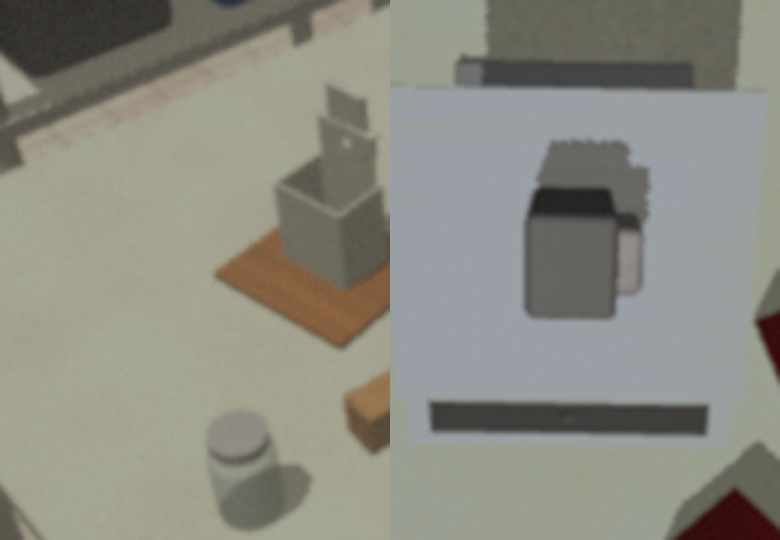

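The bin stands upright on the board. In the wrist crop the head top is centred at (571,265), about 1 mm off the prediction, with the button on the right (+y). I'll pinch the head and push it down.

```bash
cat > push.py <<'E'
from h import *
F=lambda s='':print(s,np.round(manip.get_contact_force(),1),round(manip.get_time(),2),np.round(manip.get_position(),4),round(manip.get_width(),4),round(manip.get_grip_force(),1))
a=np.radians(21.5); X=np.array([np.cos(a),np.sin(a),0]);Y=np.array([-np.sin(a),np.cos(a),0])
h=np.array([.475,.223,0])-.001*X
R=down(111.5)
E
python3 - <<'E'
from push import *
manip.servo_line(h+[0,0,.30],R,rate=.15)
manip.servo_line(h+[0,0,.239],R,rate=.1); F('low')
manip.command_gripper(.05,60); F('50')
manip.command_gripper(0.0,60); F('pinch')
z0=manip.get_position()[2]; z=z0
for i in range(12):
    z-=.002 ; manip.servo_line(h+[0,0,z],rate=.03); F(i)
    if abs(manip.get_contact_force()[2])>30 : break
E
```

```text
low [1.  0.4 0.5] 18.65 [0.4745 0.2228 0.2396] 0.085 0.0
50 [ 0.3  0.3 -1. ] 19.09 [0.4741 0.2227 0.2392] 0.0498 0.0
pinch [ 1.7 -5.5  1.8] 19.38 [0.4745 0.2216 0.2391] 0.032 60.2
0 [ 1.9 -5.8  5.1] 19.63 [0.4745 0.2216 0.2376] 0.0324 60.5
1 [-4.2 -8.9 17.1] 19.88 [0.4745 0.2216 0.237 ] 0.0324 61.8
2 [ -8.3 -10.9  28.4] 20.13 [0.4746 0.2217 0.2365] 0.0324 63.2
3 [-13.6 -12.5  42.7] 20.38 [0.4747 0.2217 0.2361] 0.0321 64.7
```

Blocked after 3 mm, which looks like pin play. I'll relieve the load and look.

```bash
python3 - <<'E'
from push import *
manip.servo_line(h+[0,0,.2365],rate=.05); F()
s=snap('scene','s4');c=wrist('w4')
cv2.imwrite('pics/w4c.png',np.hstack([cv2.resize(s['image'][170:290,260:360,::-1],(450,540),interpolation=cv2.INTER_CUBIC),cv2.resize(c['image'][60:300,180:330,::-1],(340,540),interpolation=cv2.INTER_CUBIC)]))
E
```

```text
[-1.5 -7.2 10. ] 20.64 [0.4745 0.2216 0.2377] 0.032 63.4
```

View pics/w4c.png

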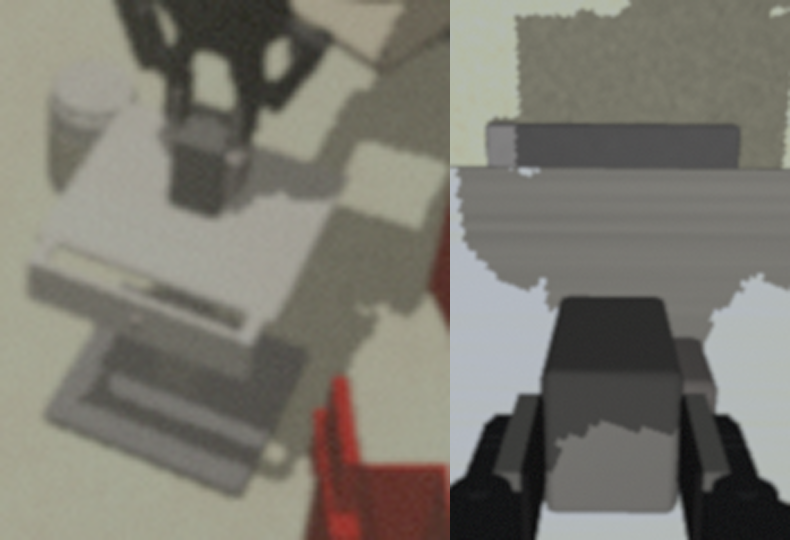

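```bash
python3 - <<'E'
from push import *
c=pickle.load(open('pics/w4.pkl','rb'))
def P(n,x,y,z):
    u=proj(c,h+x*X+y*Y+[0,0,z]); print(n,np.round([(u[0]-180)*2.267+450,(u[1]-60)*2.25]))
dz=.002
for x in(-.02,.02):
    for y in(-.017,.017): P(('headtop',x,y),x,y,.262-dz)
for o in(.027,.019):
  for x in(-.013,.013):
    for z in(.252,.218): P(('btn',o,x,z),x,o,z-dz)
p=np.array(manip.get_position());r=Ro.from_rotvec(manip.get_ee_rot()).as_matrix()
for n,q in dict(tcp=[0,0,0],tipR=[0,.018,.022],tipL=[0,-.018,.022],tipRx=[.011,.018,.022],tipRx2=[-.011,.018,.022]).items():
    w=p+r@q; u=proj(c,w); print(n,np.round([(u[0]-180)*2.267+450,(u[1]-60)*2.25]),np.round([(w-h)@X,(w-h)@Y],4))
E
```

```text
('headtop', -0.02, -0.017) [542. 368.]
('headtop', -0.02, 0.017) [690. 368.]
('headtop', 0.02, -0.017) [548. 513.]
('headtop', 0.02, 0.017) [684. 513.]
('btn', 0.027, -0.013, 0.252) [724. 377.]
('btn', 0.027, -0.013, 0.218) [705. 329.]
('btn', 0.027, 0.013, 0.252) [719. 467.]
('btn', 0.027, 0.013, 0.218) [701. 406.]
('btn', 0.019, -0.013, 0.252) [692. 377.]
('btn', 0.019, -0.013, 0.218) [678. 329.]
('btn', 0.019, 0.013, 0.252) [688. 467.]
('btn', 0.019, 0.013, 0.218) [676. 406.]
tcp [611. 401.] [ 0.0001 -0.0011]
tipR [670. 368.] [0.0001 0.0169]
tipL [553. 368.] [ 0.0001 -0.0191]
tipRx [671. 335.] [-0.0109  0.0169]
tipRx2 [669. 400.] [0.0111 0.0169]
```

The wrist picture shows the button still out at (700,375), with the pads gripping the head above it, because they stand further back when open. I'll reopen and pinch lower.

```bash
python3 - <<'E'
from push import *
manip.command_gripper(.06,60); F('open')
for z in(.233,.228,.225):
    manip.servo_line(h+.001*Y+[0,0,z],R,rate=.08); F(z)
    if abs(manip.get_contact_force()[2])>4: break
manip.command_gripper(.046,25); F('46')
manip.command_gripper(0,25); F('pinch25')
c=wrist('w5')
cv2.imwrite('pics/w5c.png',cv2.resize(c['image'][60:300,180:330,::-1],(340,540),interpolation=cv2.INTER_CUBIC))
E
```

```text
open [-0.4  0.9  0.1] 21.12 [0.474  0.2228 0.2363] 0.0601 0.0
0.233 [-0.   0.5  0.6] 21.38 [0.4734 0.2236 0.2326] 0.0595 0.0
0.228 [ 0.4  0.  -0.9] 21.62 [0.4734 0.2235 0.2275] 0.0598 0.0
0.225 [0.2 0.1 0.6] 21.88 [0.4736 0.2235 0.2248] 0.0601 0.0
46 [-1.4  3.9  1.4] 22.17 [0.4735 0.2243 0.2252] 0.046 2.5
pinch25 [ 2.3 -8.   3.5] 22.43 [0.4745 0.2221 0.2254] 0.0343 26.5
```

View pics/w5c.png

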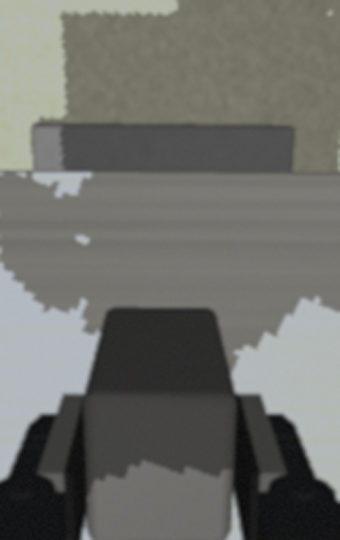

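The button is now covered and pressed in: first contact came at 46 mm and it closed to 36 mm. I'll push most of the way pinched, release, then regrip above the button and push until the pin snaps in and stops it.

```bash
python3 - <<'E'
from push import *
manip.command_gripper(0,50); F('50N')
z0=manip.get_position()[2]; hp=h-.0005*Y; z=z0
while manip.get_position()[2]>z0-.0275 and z>z0-.034:
    z-=.004; manip.servo_line(hp+[0,0,z],rate=.04); F()
    if manip.get_contact_force()[2]>35: print('stuck');break
E
```

```text
50N [  2.8 -10.2   3.5] 22.69 [0.4747 0.2217 0.2254] 0.033 54.8
 [ 1.7 -3.9  1. ] 22.94 [0.4747 0.2217 0.2216] 0.033 54.6
 [ 2.5 -4.9 -0.1] 23.19 [0.4746 0.2217 0.2173] 0.033 54.5
 [ 3.8 -4.2 -1.2] 23.44 [0.4747 0.2217 0.2132] 0.0331 54.4
 [ 2.9 -4.7 -1.4] 23.69 [0.4747 0.2217 0.2092] 0.0331 54.4
 [ 3.9 -3.9 -1.8] 23.94 [0.4746 0.2217 0.2052] 0.0329 54.3
 [ 2.8 -3.7 -1.4] 24.19 [0.4746 0.2217 0.2012] 0.033 54.3
 [ 4.1 -5.  -1.9] 24.44 [0.4747 0.2217 0.1972] 0.0333 54.3
```

```bash
python3 - <<'E'
from push import *
z=manip.get_position()[2]
manip.command_gripper(.06,50); F('open')
manip.servo_line(h+[0,0,z+.0135],R,rate=.08)
manip.command_gripper(0,50); F('high grip')
z=z0=manip.get_position()[2]; h2=np.array(manip.get_position()); h2[2]=0
for i in range(14):
    z-=.001; manip.servo_line(h2+[0,0,z],rate=.02); F(round(z0-z,3))
    if manip.get_contact_force()[2]>22: print('stop');break
E
```

```text
open [-0.4  0.3  0.3] 24.82 [0.4742 0.2222 0.1975] 0.0601 0.0
high grip [ 4.9 -4.3 -7.7] 25.49 [0.4742 0.2215 0.2096] 0.0321 52.3
0.001 [ 3.2 -0.3 -5.4] 25.76 [0.4743 0.2215 0.2082] 0.032 52.6
0.002 [ 1.1 -1.7 -0.7] 26.01 [0.4743 0.2215 0.2077] 0.0319 53.1
0.003 [ 0.6 -1.1  3.7] 26.26 [0.4743 0.2215 0.2068] 0.0322 53.4
0.004 [ 0.6 -2.7  3.3] 26.51 [0.4743 0.2215 0.2057] 0.0321 53.5
0.005 [-1.7 -2.6  7.8] 26.76 [0.4743 0.2215 0.205 ] 0.0323 53.9
0.006 [-3.7 -3.2 13.4] 27.01 [0.4744 0.2215 0.2047] 0.0319 54.6
0.007 [-5.1 -4.6 19.9] 27.26 [0.4744 0.2216 0.2044] 0.0319 55.3
0.008 [-8.4 -6.2 26.8] 27.51 [0.4744 0.2216 0.2042] 0.0317 56.0
stop
```

It stopped firmly at about 35 mm total, so the pin should be in. I'll release, retreat and check.

```bash
python3 - <<'E'
from push import *
p=np.array(manip.get_position()); manip.servo_line([p[0],p[1],p[2]+.0005],rate=.02); F()
manip.command_gripper(.07,30)
manip.servo_line(h+[0,0,.40],R,rate=.2); F()
s=snap('scene','s6');c=wrist('w6')
cv2.imwrite('pics/w6c.png',np.hstack([cv2.resize(s['image'][80:300,130:360,::-1],(440,420),interpolation=cv2.INTER_CUBIC),cv2.resize(c['image'][120:240,200:300,::-1],(350,420),interpolation=cv2.INTER_CUBIC)]))
for n,y in dict(out=.027,inn=.019,head=.017,hl=-.017).items():
    u=proj(c,h+y*Y+[0,0,.217 if 'h' not in n else .227]);print(n,(u[0]-200)*3.5+440,(u[1]-120)*3.5)
E
```

```text
[-1.2 -2.7  8.9] 27.81 [0.4743 0.2215 0.205 ] 0.0317 54.1
 [0.3 0.1 0.9] 29.38 [0.4735 0.2224 0.3988] 0.0698 0.0
out 695.4779440506637 178.0667627540622
inn 672.8860124468124 178.098013009454
head 668.5960776656343 184.90403525399464
hl 569.8874570191948 185.03969431926419
```

View pics/w6c.png

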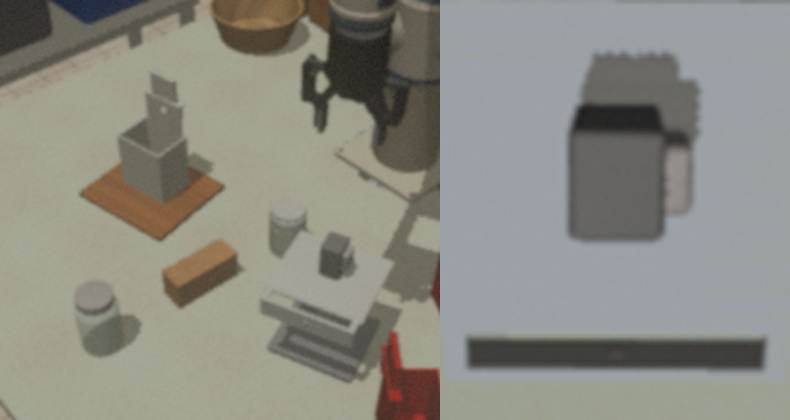

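The button stands fully out (edge at 692, predicted 695 for out and 673 for in). The shelf is one hole lower, the bin is upright on the board, and the jar, can and carton are in place. I'll hand in.

```bash
python3 -c "
from h import *
print(manip.get_time(),manip.sign_off())"
```

```text
the job is handed in; nothing more can be done
29.4833 None
```

The job is handed in at 29.5 s: the white bin stands upright on the board, the rack is down one hole with its button sprung out again, and the jar, can and carton were left where they stood; the result of the judging was not shown.

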